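Set the soldering station's temperature dial to the red line

ROBOT

A 6-joint arm with a two-finger parallel gripper is mounted at the origin on the work surface. World frame = base frame: x ahead of the robot, y to its left, z up, the work surface at z = 0. Lengths are in m, angles in rad, forces in N, time in s.
With the tool pointing down it reaches from about 0.3 to 1 m from the base axis. Payload 5.1 kg.
Tool frame: the origin (TCP) lies at the very end of the fingers, on their centre line; the grasp point (between the pads) lies 19 mm behind it (ctrl.grip_depth is the distance from the TCP to the grasp point, in m); x points along the fingers, y is the direction in which the jaws open and shut, and the axes are right-handed (so a half turn about x gives the same grasp; the last joint's range is limited). The gripper opens to 95 mm and grips with 3 to 60 N. Pads are 20 mm wide; open, the fingers measure 119 mm over their backs; the gripper's body (75 mm by 180 mm) begins 59 mm behind the grasp point.
Start: joints at [-1.299, 0.124, 1.65, -0, 1.367, -0.083], TCP at [0.226, -0.61, 0.215] pointing down, gripper open.
Joint ranges: [-2.61, 2.61], [-1.02, 2.33], [0.03, 2.71], [-1.35, 4.49], [0.32, 2.68], [-2.91, 2.91]. Speed limits (rad/s): [2.57, 2.57, 3.14, 3.14, 3.14, 3.14].

INTERFACE

Orientations are given as a rotation vector (axis times angle).
In Python, from bench import monitor, optics, ctrl gives the robot as it stands.
- The arm moves only by the tool arm_command, never from a script. Its argument "commands" is a list of rows, each a list of 3 entries, a list of its own where there are three numbers: the shift along the tool's x, y, z in mm, then the turn, a rotation vector about the tool's x, y, z in degrees, then the finger opening in mm, from 0 to 95.1. In form: [[[dx, dy, dz], [wx, wy, wz], grip], ...]. A call has 1 to 12 rows; each row shifts and turns the commanded pose from where the row before left it, along the tool's axes as they then stand; what a row does not reach is not made up. A row lasts 1/8 s, in which the tool goes at most 62.5 mm and 10.7 degrees, less where a joint would pass 70% of its speed; a pose out of reach is approached as far as the arm can. A call is refused whole if a number of a shift passes 62.5 or a number of a turn 10.7, either way. A call with a gripper value outside its range is refused whole. The fingers move at their own pace and stop on an object; "squeeze" is the grip in N (left out, the last holds). Time passes only in rows, so rows that do not move let the fingers close. It gives the time, the measured TCP pose, the force and the opening at its end, in the units of the state.
- monitor.get_state(): the state, without advancing time (a new reading comes with each control period).
- optics.capture(name): name is "scene" or "top"; returns the picture (480x640x3 uint8, red, green, blue); there is no depth.
- optics.camera_params(name): a dict with "vfov" (degrees; the focal length in pixels is half the picture's height over the tangent of half this angle, whatever the lens; pixels are square), "cx", "cy" (the principal point, pixels), "R" (3x3) and "t" (3): a world point X has camera coordinates R X + t. Camera axes: x right, y down, z forward; pixel columns grow to the right and rows downward; lengths in m; the calibration is good to about 2 mm. A picture is of the moment at which its call begins. camera_params takes no time and is no camera call.
- ctrl.close_job(): hands the job in, once; it reports no verdict.
The state is a dict: "time": time; "q": joint angles; "joint_velocities": joint speeds; "joint_torque": joint torques, N m; "position": TCP position; "tcp_rot": TCP orientation; "contact_force": force on the tool from outside, world axes, zero at the start; "moment": the same for the moment, N m; "opening": opening from 0.0 (shut) to 1.0 (fully open).
Only numpy, scipy, OpenCV 4.12 (cv2) and the standard library are available. Lean on these libraries where they do the work, as an engineer would, in place of code of your own. Each camera call takes 0.05 s, during which the arm holds its last target.

TASK

With a fingertip, push the orange vane of the soldering station's temperature dial round clockwise until the white index line on the dial lines up with the red line on the scale, and only then press the green button right down and let it come back up to store the setting. Push lightly from one side: do not grip the dial, do not shift or lift the station, and leave the other things on the bench where they are.

Things in the scene. Friction and masses are not known exactly. Their poses are not given: they have to be found in the camera images.
- station: grey soldering-station box, 190 (its x) x 250 (its y) x 60 mm tall, loose, 2.6 kg, on rubber feet on a 3 mm blue mat that lies on the table. Origin: centre of the underside; z up. The dial axis is at its x 0, y +45 mm; the green button at its x -45, y -82 mm; a small jar of flux (34 mm across, 28 mm high) stands on it near x +66, y -78 mm. The robot meets its -x side at yaw 0; it stands turned by up to 0.35 rad either way.
- dial_axis (a point): point on the dial's vertical turning axis, at the height of the flat top of the black dial disc (9 mm above the box top). The disc has a radius of 52 mm. A round orange hub of radius 14 mm rises 20 mm above it, and from the hub one orange vane runs straight out to a radius of 50 mm, 12 mm thick, rising 20 mm above the disc. The rest of the disc is free for a fingertip.
- vane (a point): point on top of the vane (20 mm above the disc top), on its middle line, 38 mm out from the dial axis
- index (a point): outer end of the white index line, 4 mm wide, which runs along the vane's top and down its end to the disc's rim; point 54 mm out from the dial axis, level with the disc top
- red_line (a point): where the red line (4 mm wide, flat on the black scale outside the dial, from 54 to 72 mm out, with a 10 mm red dot on its outer end) meets the dial; point 54 mm out from the dial axis, level with the disc top, so that index and red_line coincide when the lines meet. It is flat print: it cannot be touched or moved. The other scale lines are white, 0.2 rad apart.
- dial (a joint): angle of the dial in rad, growing clockwise seen from above; 0 when the index points along the station's +x, stops at -2.2 and 2.2. It turns with a steady friction of about 0.06 N m (some 2 N at the vane), stays where it is left, and has no spring or clicks. At the start the red line is always 0.6 to 3 rad clockwise of the index.
- store_top (a point): centre of the top of the green push button, 28 mm across, in a small black housing on the box top; it is pressed straight down 6 mm against a spring (5 N at the bottom) and springs back
- store (a joint): travel of the green button in m: 0 up, 0.006 fully down
- flux: small amber jar of flux, 34 mm across, 28 mm high, standing on the station; to be left alone; origin: middle of its underside
- spool: spool of solder, 56 mm across, 42 mm high, beside the station's -y side; to be left alone; origin: middle of its underside
- board: green circuit board, 100 x 80 mm, beside the station's +y side; to be left alone; origin: middle of its underside
- screwdriver: red-handled screwdriver, 160 mm, lying on the mat; to be left alone; origin: middle of its underside
- iron_stand: black soldering-iron stand with a yellow pad, 100 x 90 x 135 mm; to be left alone; origin: middle of its underside
- cleaner: white bottle, 48 mm across, 120 mm high; to be left alone; origin: middle of its underside
- tip_cup: clear cup, 60 mm across, 50 mm high; to be left alone; origin: middle of its underside

How it is judged:
On the way, in this order (a step that is already met when the one before it is completed fails the run):
1. the dial's index line lines up with the red line (within 4 mm at the dial's rim) and the dial rests there (distance between index and red_line below 0.004 m and velocity of joint dial between -0.05 and 0.05 rad/s), for 0.3 s.
2. the green button is pressed down with the dial still on the red line (distance between index and red_line below 0.004 m and value of joint store above 0.0045 m), for 0.05 s.
At the end, for the whole second after the job is handed in: the index line is within 4 mm of the red line at the dial's rim (the two lines at least touch) and the dial is at rest, the green button is up again, and the station stands still within 20 mm of where it stood (distance between index and red_line below 0.004 m and value of joint store below 0.0015 m and angular speed of dial below 0.05 rad/s and linear speed of station below 0.01 m/s and distance of station from where it was at the start of the episode below 0.02 m).
It fails at once if the green button is pressed while the dial is off the red line (value of joint store above 0.0045 m and distance between index and red_line above 0.005 m).
It fails at once if the dial is gripped or forced (more than 20 N between the fingers and the dial) (contact force between the fingers and dial above 20 N).
It fails at once if the station is shifted by more than 20 mm, lifted or tipped (distance of station from where it was at the start of the episode above 0.02 m or height (world z) of station above 0.013 m or angle between station's own z axis and vertical above 0.1 rad).
It fails at once if another thing on the bench is lifted, knocked over or moved by more than 30 mm (distance of any of flux, spool, board, screwdriver, iron_stand, cleaner, tip_cup from where it was at the start of the episode above 0.03 m or angle between any of flux, spool, board, screwdriver, iron_stand, cleaner, tip_cup's own z axis and vertical above 0.5 rad).
It also fails if it takes over 51 s, if anything falls off the work surface, if the arm or the gripper's body presses on something with over 40 N, if the wrist force passes 120 N, or if a joint passes its speed limit or range.

## Working session

There is one attempt and no reset: what is moved stays moved. The work goes in short steps, Python scripts to look and compute and a tool call to move; the robot and the scene stay as the last step left them, time stands still between calls to the robot, and variables do not carry over. Pictures are saved under pics/ and viewed, and the job is handed in when it is done.

Besides the shell and the picture viewer there is one more tool, called after "Emit:" as name([rows], argument=value, ...), one row to a line, values as JSON. arm_command: Moves the arm, as the interface text tells. Its arguments: {"type":"object","properties":{"commands":{"type":"array"},"squeeze":{"type":"number"}},"required":["commands"]}

```bash
mkdir -p pics; ls
python3 - <<'E'
from bench import monitor, optics, ctrl
import cv2,numpy as np
for n in("scene","top"):
    cv2.imwrite(f"pics/{n}0.png",optics.capture(n)[:,:,::-1]); p=optics.camera_params(n); print(n,p)
s=monitor.get_state(); print({k:np.round(v,4) for k,v in s.items()})
E
```

```text
pics
scene {'vfov': 53.89425627479674, 'cx': 322.0645541974516, 'cy': 235.54794913399962, 'R': array([[ 0.30061129,  0.95372462, -0.00649603],
       [ 0.62921168, -0.20343509, -0.75013787],
       [-0.71674648,  0.22141253, -0.66124956]]), 't': array([-0.15169289, -0.27732393,  1.38815875])}
top {'vfov': 49.6112707808131, 'cx': 318.767489701645, 'cy': 238.44186474906468, 'R': array([[ 0.04811211, -0.99882978,  0.00492977],
       [-0.97716928, -0.04809016, -0.20694813],
       [ 0.20694302,  0.00513949, -0.9783395 ]]), 't': array([-0.00969733,  0.53914861,  1.27936397])}
{'time': np.float64(0.1), 'q': array([-1.2986,  0.1245,  1.6516, -0.    ,  1.3675, -0.0826]), 'joint_velocities': array([-0.0006, -0.0023, -0.0027, -0.0001, -0.001 ,  0.0014]), 'joint_torque': array([ 1.20000e-03, -4.18882e+01, -3.61097e+01,  7.77000e-02,
        4.61000e-02, -1.00000e-04]), 'position': array([ 0.2256, -0.609 ,  0.2135]), 'tcp_rot': array([ 2.0288,  0.3658, -2.0293]), 'contact_force': array([-0.1277, -0.0202, -0.4337]), 'moment': array([-0.0398,  0.0049, -0.0296]), 'opening': np.float64(0.9998)}
```

View pics/scene0.png

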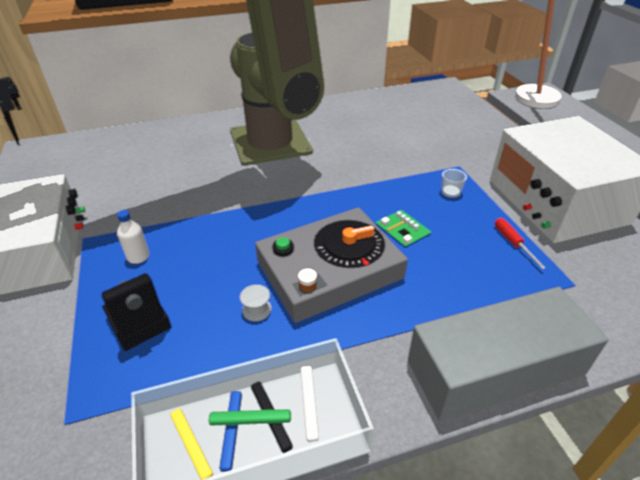

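View pics/top0.png

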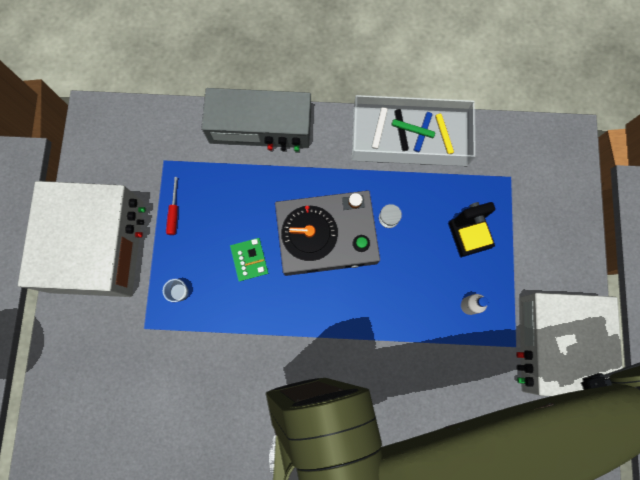

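The top view shows the dial at about (309,231), with the vane pointing left (+y) and the red mark up near (307,209), about 1.5 rad clockwise. The button is at (361,243) and the flux jar at (355,200). Next I'll measure them.

```bash
cat > h.py <<'E'
from bench import monitor, optics, ctrl
import cv2,numpy as np
def ray(n,uv):
    p=optics.camera_params(n);f=240/np.tan(np.radians(p['vfov']/2))
    d=p['R'].T@np.array([(uv[0]-p['cx'])/f,(uv[1]-p['cy'])/f,1]);c=-p['R'].T@p['t'];return c,d
def onz(n,uv,z):
    c,d=ray(n,uv);return c+d*(z-c[2])/d[2]
def proj(n,X):
    p=optics.camera_params(n);f=240/np.tan(np.radians(p['vfov']/2));q=p['R']@np.array(X)+p['t']
    return np.array([p['cx']+f*q[0]/q[2],p['cy']+f*q[1]/q[2]])
def blobs(img,lo,hi,roi,amin=4):
    hsv=cv2.cvtColor(img,cv2.COLOR_RGB2HSV);m=cv2.inRange(hsv,np.array(lo),np.array(hi))
    z=np.zeros_like(m);x0,y0,x1,y1=roi;z[y0:y1,x0:x1]=m[y0:y1,x0:x1]
    n,l,s,c=cv2.connectedComponentsWithStats(z);return [(s[i].tolist(),c[i].round(2).tolist()) for i in range(1,n) if s[i][4]>=amin],z
E
python3 - <<'E'
from h import *
t=cv2.imread('pics/top0.png')[:,:,::-1].copy(); s=cv2.imread('pics/scene0.png')[:,:,::-1].copy()
R=(265,185,390,280);S=(250,200,412,325)
for n,im,roi in(("top",t,R),("scene",s,S)):
    for nm,lo,hi in(("orange",(6,150,150),(22,255,255)),("red",(0,150,100),(4,255,255)),("red2",(172,120,100),(180,255,255)),("green",(50,100,50),(85,255,255))):
        print(n,nm,blobs(im,lo,hi,roi)[0])
cv2.imwrite('pics/tz0.png',cv2.resize(t[185:280,265:390,::-1],None,fx=6,fy=6,interpolation=cv2.INTER_CUBIC))
cv2.imwrite('pics/sz0.png',cv2.resize(s[200:325,250:412,::-1],None,fx=4.8,fy=4.8,interpolation=cv2.INTER_CUBIC))
E
```

```text
top orange [([290, 225, 25, 11, 116], [306.43, 230.28])]
top red [([305, 206, 4, 7, 21], [306.67, 208.43])]
top red2 []
top green [([356, 237, 12, 11, 112], [361.36, 242.0]), ([265, 262, 3, 12, 24], [265.67, 268.83])]
scene orange [([342, 227, 32, 17, 292], [355.17, 234.43])]
scene red [([362, 258, 8, 7, 32], [364.88, 261.25])]
scene red2 []
scene green [([401, 210, 11, 10, 24], [406.0, 214.42]), ([377, 213, 35, 33, 411], [396.46, 228.31]), ([275, 237, 16, 13, 161], [282.35, 243.37])]
```

View pics/tz0.png

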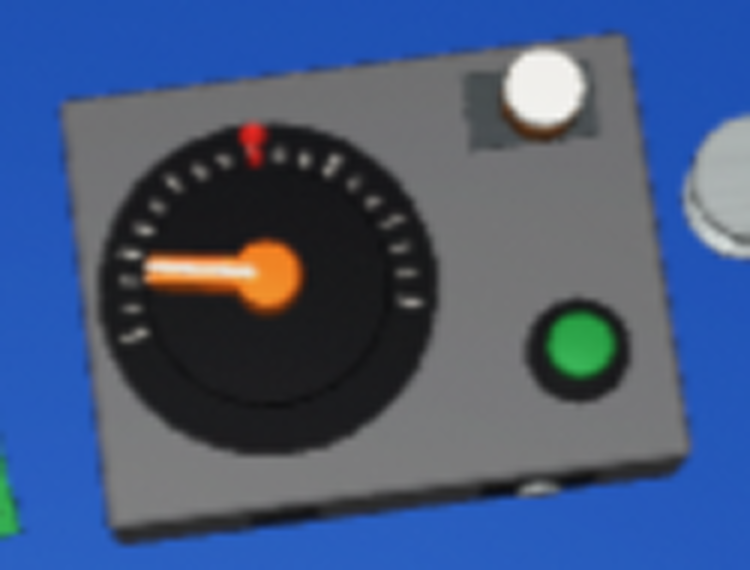

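View pics/sz0.png

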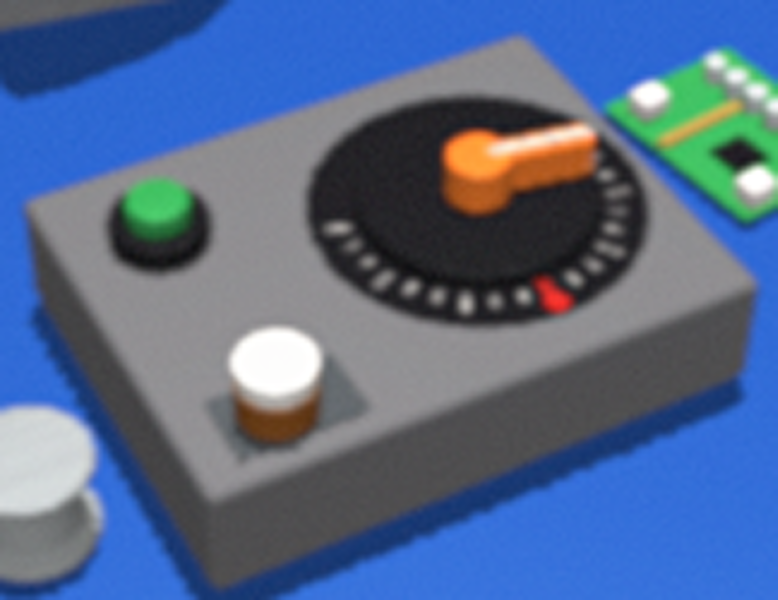

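Run:
```python
from h import *
from scipy.optimize import least_squares
t=cv2.imread('pics/top0.png')[:,:,::-1].copy()
tz=lambda u,v:(265+(u+.5)/6-.5,185+(v+.5)/6-.5)
sz=lambda u,v:(250+(u+.5)/4.8-.5,200+(v+.5)/4.8-.5)
def tri(a,b):
    A=[];r=[]
    (c1,d1),(c2,d2)=ray('top',a),ray('scene',b)
    d1/=np.linalg.norm(d1);d2/=np.linalg.norm(d2)
    M=np.c_[d1,-d2];x=np.linalg.lstsq(M,c2-c1,rcond=None)[0];p=c1+d1*x[0];q=c2+d2*x[1]
    return (p+q)/2,np.linalg.norm(p-q)
T=dict(c1=((62,103),(752,288)),c2=((627,36),(212,500)),c4=((108,528),(522,38)),c3=((690,455),(27,203)),hub=((266,272),(479,153)),btn=((581,343),(157,203)),flux=((545,87),(276,363)),reddot=((252,136),(556,298)),vtip=((147,267),(595,131)))
for k,(a,b) in T.items():
    P,e=tri(tz(*a),sz(*b));print(k,P.round(4),round(e,4))
cs=np.array([onz('top',tz(*T[k][0]),.063) for k in('c1','c2','c3','c4')])[:,:2]
print(cs.round(4));print([np.linalg.norm(cs[i]-cs[(i+1)%4]).round(4) for i in range(4)])
loc=np.array([[95,125],[95,-125],[-95,-125],[-95,125]])/1000
def rig(p):
    c,s=np.cos(p[2]),np.sin(p[2]);return loc@np.array([[c,s],[-s,c]])+p[:2]
f=least_squares(lambda p:(rig(p)-cs).ravel(),[.5,0,0]);p=f.x;print('pose',p.round(4),f.fun.round(4))
c,s=np.cos(p[2]),np.sin(p[2]);W=lambda x,y:np.array([p[0]+c*x-s*y,p[1]+s*x+c*y])
A=W(0,.045);B=W(-.045,-.082);F=W(.066,-.078);print('axis',A,'btn',B,'flux',F)
print('hub top onz',onz('top',tz(266,272),.092),'btn',onz('top',tz(581,343),.083))
for nm,px,z in(('vtip',(147,267),.092),('reddot',(252,134),.064),('redin',(256,163),.064)):
    P=onz('top',tz(*px),z)[:2];d=P-A;print(nm,P,np.linalg.norm(d),'world ang',np.arctan2(d[1],d[0]),'joint',p[2]-np.arctan2(d[1],d[0]))
```

```text
c1 [0.6301 0.1348 0.0594] 0.001
c2 [ 0.6726 -0.1072  0.0612] 0.0033
c4 [0.4457 0.1038 0.0593] 0.0001
c3 [ 0.4888 -0.1394  0.0608] 0.0025
hub [0.5521 0.0424 0.0926] 0.0007
btn [ 0.5303 -0.0906  0.0829] 0.0013
flux [ 0.6391 -0.0711  0.0898] 0.0018
reddot [0.6177 0.0523 0.0668] 0.0009
vtip [0.5524 0.0932 0.0915] 0.0025
[[ 0.6293  0.1349]
 [ 0.6717 -0.1086]
 [ 0.4882 -0.1404]
 [ 0.4451  0.1035]]
[np.float64(0.2472), np.float64(0.1862), np.float64(0.2477), np.float64(0.1868)]
pose [ 0.5586 -0.0027  0.1725] [ 0.0014  0.0019  0.002  -0.0009 -0.0018 -0.0017 -0.0016  0.0007]
axis [0.55085727 0.04167337] btn [ 0.52831926 -0.09116502] flux [ 0.63698614 -0.0681757 ]
hub top onz [0.55209503 0.04210202 0.092     ] btn [ 0.53013537 -0.09126898  0.083     ]
vtip [0.55178639 0.09195532] 0.05029052743258059 world ang 1.5523203313961786 joint -1.3798571158473096
reddot [0.61920331 0.05203282] 0.06912668330193456 world ang 0.15042846417509587 joint 0.022034751373773198
redin [0.60636827 0.04962632] 0.056077809926673626 world ang 0.14229966311230038 joint 0.03016355243656868
```

```bash
cat >> h.py <<'E'
from scipy.spatial.transform import Rotation as Ro
def show():
    s=monitor.get_state();M=Ro.from_rotvec(s['tcp_rot']).as_matrix()
    print('t',s['time'],'pos',s['position'].round(4),'yaw tool y',np.degrees(np.arctan2(M[1,1],M[0,1])).round(2),'x',M[:,0].round(3),'q',s['q'].round(2),'F',s['contact_force'].round(2),'open',s['opening'])
    return s,M
def to(tgt):
    s,M=show();print('shift tool mm',(1000*M.T@(np.array(tgt)-s['position'])).round(1))
E
python3 -c "
from h import *
to([.5,.08,.2])"
```

```text
t 0.1 pos [ 0.2256 -0.609   0.2135] yaw tool y -69.67 x [-0.001  0.002 -1.   ] q [-1.3   0.12  1.65 -0.    1.37 -0.08] F [-0.13 -0.02 -0.43] open 0.9998482751981225
shift tool mm [  14.6 -550.7 -496.6]
```

```bash
python3 -c "
from h import *
to([.526,.080,.2])"
```

```text
t 0.1 pos [ 0.2256 -0.609   0.2135] yaw tool y -69.67 x [-0.001  0.002 -1.   ] q [-1.3   0.12  1.65 -0.    1.37 -0.08] F [-0.13 -0.02 -0.43] open 0.9998482751981225
shift tool mm [  14.6 -541.7 -521. ]
```

Emit:
arm_command([
  [[0,-20,-19],[0,0,0],0],
  [[0,-45,-43],[0,0,0],0],
  [[0,-52,-50],[0,0,0],0],
  [[0,-52,-50],[0,0,0],0],
  [[0,-52,-50],[0,0,0],0],
  [[0,-52,-50],[0,0,0],0],
  [[0,-52,-50],[0,0,0],0],
  [[0,-52,-50],[0,0,0],0],
  [[0,-52,-50],[0,0,0],0],
  [[0,-52,-50],[0,0,0],0],
  [[0,-40,-39],[0,0,0],0],
  [[0,-20,-20],[0,0,0],0],
], squeeze=20)

```text
time: 1.6
position: [0.4958, 0.0107, 0.2142]
tcp_rot: [2.026, 0.367, -2.027]
contact_force: [0.1, -0.9, -0.1]
opening: 0.005
```

Emit:
arm_command([
  [[0,0,0],[-10,0,0],0],
  [[0,0,0],[-10,0,0],0],
  [[0,0,0],[-10,0,0],0],
  [[0,0,0],[-10,0,0],0],
  [[0,0,0],[-10,0,0],0],
  [[0,0,0],[-10,0,0],0],
  [[0,0,0],[-10,0,0],0],
  [[0,0,0],[-10,0,0],0],
  [[0,0,0],[-10,0,0],0],
  [[0,0,0],[-10,0,0],0],
  [[0,0,0],[-10,0,0],0],
  [[0,0,0],[-10,0,0],0],
])

```text
time: 3.1
position: [0.4952, 0.0081, 0.2141]
tcp_rot: [0.537, 1.504, -0.538]
contact_force: [0.4, -0.2, 0.6]
opening: 0.004
```

Emit:
arm_command([
  [[0,0,0],[-10,0,0],0],
  [[0,0,0],[-10,0,0],0],
  [[0,0,0],[-10,0,0],0],
  [[0,0,0],[-8.6,0,0],0],
  [[0,0,0],[0,0,0],0],
])

```text
time: 3.72
position: [0.4953, 0.0081, 0.2142]
tcp_rot: [0.016, 1.572, -0.016]
contact_force: [-0.7, 0.6, -0.0]
opening: 0.008
```

```bash
python3 -c "
from h import *
to([.524,.080,.13])
for n in('top','scene'): 
  im=optics.capture(n); y,x=(150,200) if n=='top' else (150,230)
  cv2.imwrite('pics/%s1.png'%n,cv2.resize(im[y:y+180,x:x+240,::-1],None,fx=3.3,fy=3.3,interpolation=cv2.INTER_CUBIC))
"
```

```text
t 3.725 pos [0.4953 0.0081 0.2142] yaw tool y 88.83 x [-0.001  0.    -1.   ] q [-0.09 -0.23  1.99  0.    1.38 -1.64] F [-0.73  0.55 -0.03] open 0.007797716780437299
shift tool mm [84.2 72.4 27.3]
```

Emit:
arm_command([
  [[0,20,8],[0,0,0],0],
  [[0,30,11],[0,0,0],0],
  [[0,22,8],[0,0,0],0],
  [[25,0,0],[0,0,0],0],
  [[35,0,0],[0,0,0],0],
  [[24,0,0],[0,0,0],0],
  [[0,0,0],[0,0,0],0],
])

```text
time: 4.7
position: [0.5221, 0.0795, 0.1282]
tcp_rot: [0.016, 1.576, -0.016]
contact_force: [-0.2, -0.1, -0.3]
opening: 0.003
```

```bash
python3 -c "
from h import *
to([.524,.080,.080])
for n in('top','scene'): 
  im=optics.capture(n); y,x=(150,200) if n=='top' else (150,230)
  cv2.imwrite('pics/%s1.png'%n,cv2.resize(im[y:y+180,x:x+240,::-1],None,fx=3.3,fy=3.3,interpolation=cv2.INTER_CUBIC))
"
```

```text
t 4.7 pos [0.5221 0.0795 0.1282] yaw tool y 88.85 x [-0.005 -0.    -1.   ] q [ 0.05 -0.07  2.    0.    1.22 -1.5 ] F [-0.17 -0.13 -0.28] open 0.0028251035500790945
shift tool mm [48.2  0.5  2.2]
```

View pics/top1.png

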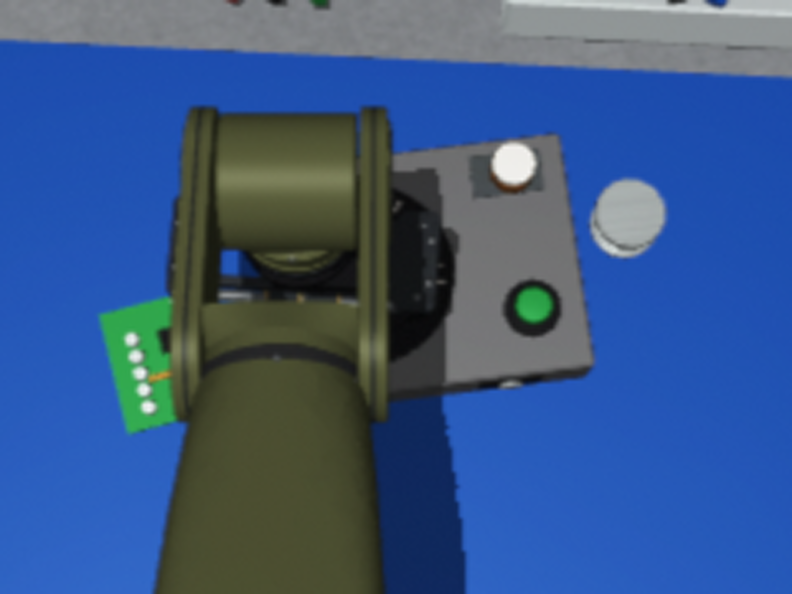

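View pics/scene1.png

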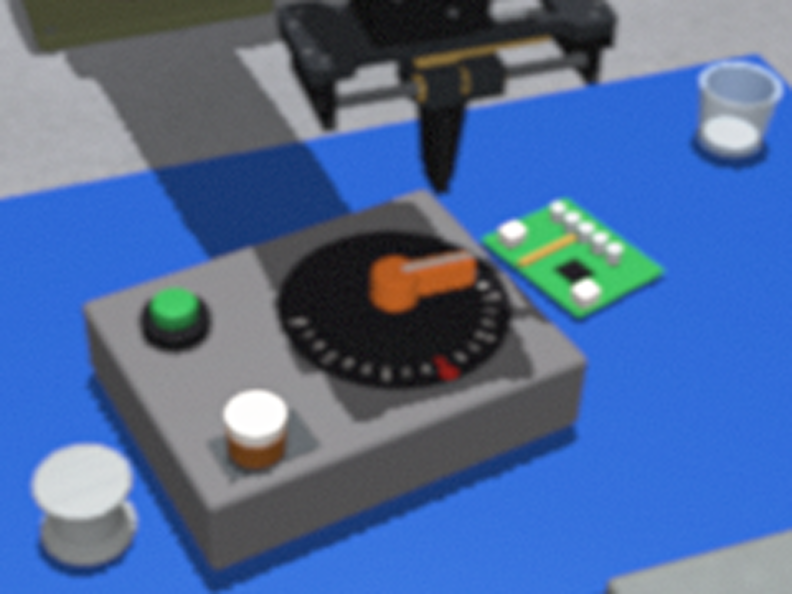

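Emit:
arm_command([
  [[15,0,0],[0,0,0],0],
  [[20,0,0],[0,0,0],0],
  [[10,0,0],[0,0,0],0],
  [[2,0,0],[0,0,0],0],
  [[0,0,0],[0,0,0],0],
])

```text
time: 5.42
position: [0.524, 0.0796, 0.0836]
tcp_rot: [0.015, 1.571, -0.015]
contact_force: [0.3, 0.1, 0.4]
opening: 0.002
```

Emit:
arm_command([
  [[0,0,4],[0,0,0],0],
  [[0,0,4],[0,0,0],0],
  [[0,0,2],[0,0,0],0],
  [[0,0,2],[0,0,0],0],
  [[0,0,0],[0,0,0],0],
])

```text
time: 6.05
position: [0.5359, 0.0795, 0.0836]
tcp_rot: [0.015, 1.571, -0.014]
contact_force: [-1.8, 1.1, 0.9]
opening: 0.004
```

```bash
python3 -c "
from h import *
to([.5365,.080,.080])
for n in('scene',): 
  im=optics.capture(n); y,x=(180,300) 
  cv2.imwrite('pics/%s2.png'%n,cv2.resize(im[y:y+100,x:x+130,::-1],None,fx=6,fy=6,interpolation=cv2.INTER_CUBIC))
"
```

```text
t 6.05 pos [0.5359 0.0795 0.0836] yaw tool y 88.93 x [-0.  0. -1.] q [ 0.05  0.01  2.01  0.    1.13 -1.5 ] F [-1.79  1.12  0.88] open 0.00395026480030578
shift tool mm [3.6 0.5 0.6]
```

View pics/scene2.png

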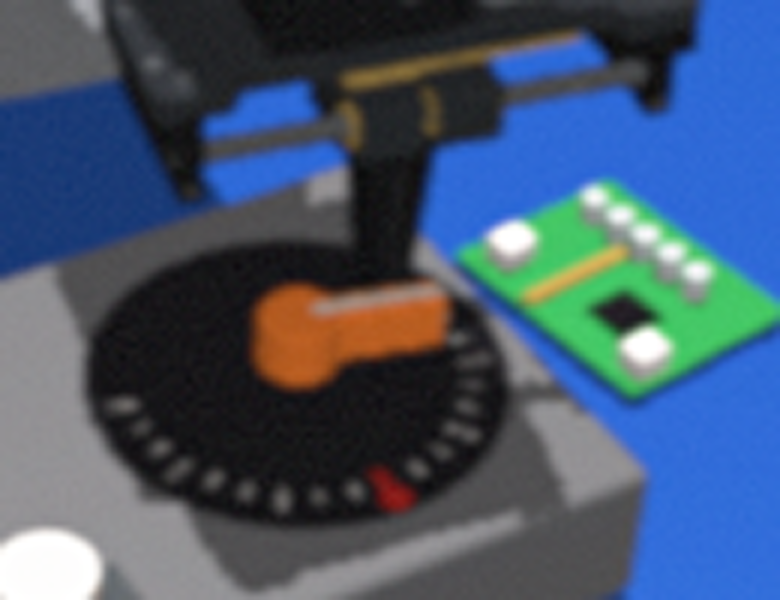

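The fingertip is touching the back face of the vane, with about 1.8 N on the tool. I'll push it round along the arc.

Emit:
arm_command([
  [[2,0,0],[0,0,0],0],
  [[0,1.25,3.4],[5,0,0],0],
  [[0,1.25,3.4],[5,0,0],0],
  [[0,1.25,3.4],[5,0,0],0],
  [[0,1.25,3.4],[5,0,0],0],
  [[0,0,0],[0,0,0],0],
])

```text
time: 6.85
position: [0.5498, 0.0822, 0.0812]
tcp_rot: [0.287, 1.552, -0.288]
contact_force: [-1.9, 0.1, -1.2]
opening: 0.007
```

```bash
python3 -c "
from h import *
s,M=show()
r=s['position'][:2]-np.array([.5515,.042]);print('rel tool y,z',(1000*M[:2,1:].T@r).round(1))
for n in('scene',): 
  im=optics.capture(n); y,x=(180,300) 
  cv2.imwrite('pics/%s3.png'%n,cv2.resize(im[y:y+100,x:x+130,::-1],None,fx=6,fy=6,interpolation=cv2.INTER_CUBIC))
"
```

```text
t 6.85 pos [0.5498 0.0822 0.0812] yaw tool y 68.99 x [-0.001 -0.    -1.   ] q [ 0.05  0.04  1.97 -0.    1.13 -1.15] F [-1.93  0.06 -1.19] open 0.007314867167772809
rel tool y,z [ 36.9 -15.9]
```

View pics/scene3.png

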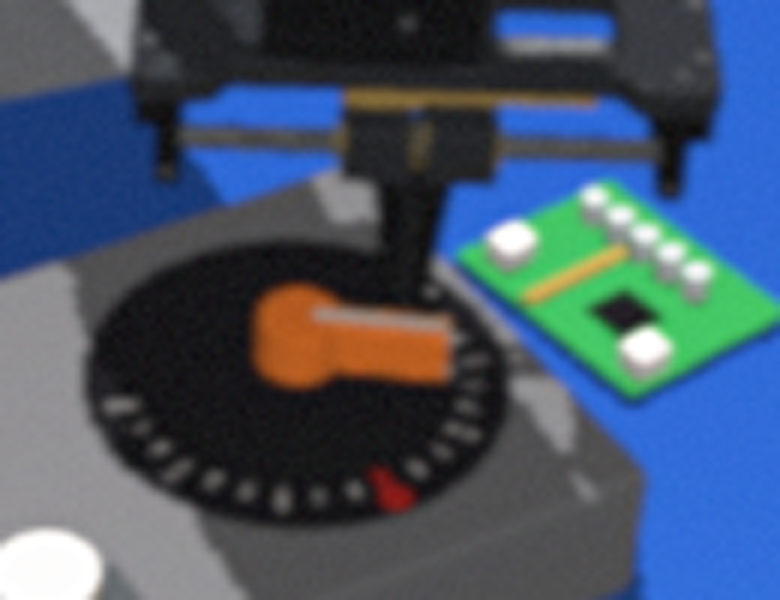

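The vane follows the fingertip: its tip is now near (450,330) in the crop, and the station hasn't moved. I'll go on 50° further, which stops short of the line.

Emit:
arm_command([
  [[0,1.25,3.4],[5,0,0],0],
  [[0,1.25,3.4],[5,0,0],0],
  [[0,1.25,3.4],[5,0,0],0],
  [[0,1.25,3.4],[5,0,0],0],
  [[0,1.25,3.4],[5,0,0],0],
  [[0,1.25,3.4],[5,0,0],0],
  [[0,1.25,3.4],[5,0,0],0],
  [[0,1.25,3.4],[5,0,0],0],
  [[0,1.25,3.4],[5,0,0],0],
  [[0,1.25,3.4],[5,0,0],0],
  [[0,0,0],[0,0,0],0],
])

```text
time: 8.28
position: [0.5822, 0.0684, 0.0814]
tcp_rot: [0.961, 1.348, -0.961]
contact_force: [-0.3, 1.0, -1.3]
opening: 0.004
```

```bash
python3 -c "
from h import *
s,M=show()
r=s['position'][:2]-np.array([.5515,.042]);print('rel tool y,z',(1000*M[:2,1:].T@r).round(1))
for n in('scene',): 
  im=optics.capture(n); y,x=(180,300); cv2.imwrite('pics/raw4.png',im[:,:,::-1]) 
  cv2.imwrite('pics/%s4.png'%n,cv2.resize(im[y:y+100,x:x+130,::-1],None,fx=6,fy=6,interpolation=cv2.INTER_CUBIC))
"
```

```text
t 8.275 pos [0.5822 0.0684 0.0814] yaw tool y 19.03 x [ 0.  0. -1.] q [ 0.03  0.1   1.91  0.    1.13 -0.31] F [-0.27  0.99 -1.26] open 0.003573794211523578
rel tool y,z [ 37.6 -15. ]
```

View pics/scene4.png

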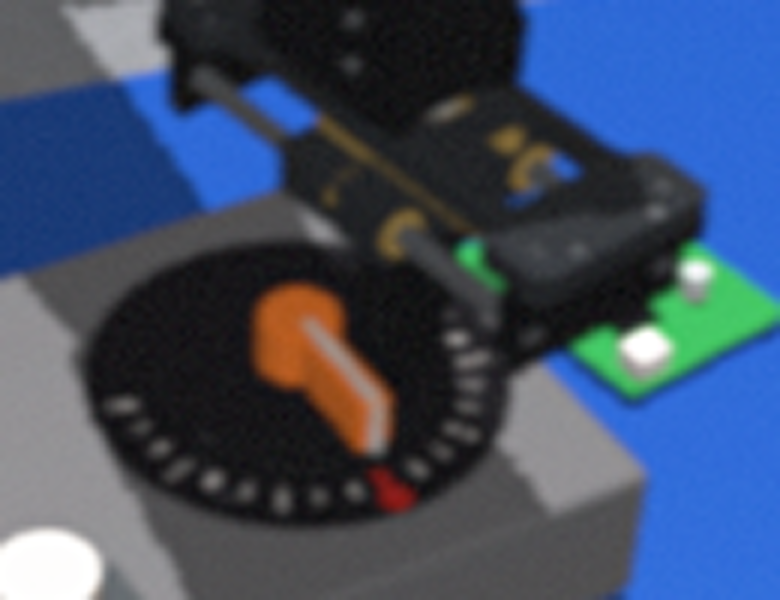

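```bash
cat > m.py <<'E'
from h import *
def ang(pts,A=(.5515,.0421),ox=300,oy=180,k=6):
    for nm,(u,v),z in pts:
        P=onz('scene',(ox+(u+.5)/k-.5,oy+(v+.5)/k-.5),z)[:2];d=P-np.array(A)
        print(nm,P.round(4),'r',np.linalg.norm(d).round(4),'deg',np.degrees(np.arctan2(d[1],d[0])).round(2))
E
python3 -c "
from m import *
ang([('hub',(300,316),.092),('tiptop',(382,403),.092),('tipbot',(377,447),.073),('redin',(375,472),.066),('dot',(398,493),.066),('dot64',(398,493),.064)])
im=cv2.imread('pics/raw4.png')[240:270,345:375]
cv2.imwrite('pics/z4.png',cv2.resize(im,None,fx=20,fy=20,interpolation=cv2.INTER_CUBIC))
im=cv2.imread('pics/top0.png')[200:240,285:325]
cv2.imwrite('pics/zt0.png',cv2.resize(im,None,fx=15,fy=15,interpolation=cv2.INTER_CUBIC))
"
```

```text
hub [0.5538 0.0426] r 0.0023 deg 11.92
tiptop [0.6018 0.053 ] r 0.0515 deg 12.25
tipbot [0.6021 0.0522] r 0.0516 deg 11.32
redin [0.6061 0.0503] r 0.0552 deg 8.58
dot [0.6175 0.0539] r 0.067 deg 10.13
dot64 [0.6156 0.0547] r 0.0653 deg 11.15
```

View pics/z4.png

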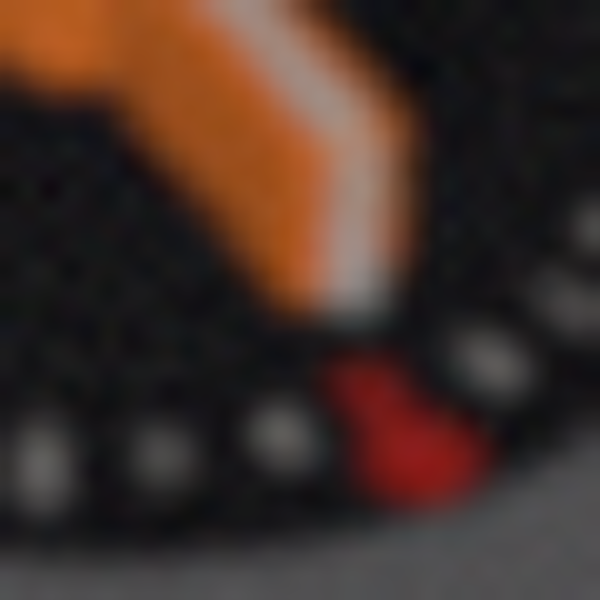

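View pics/zt0.png

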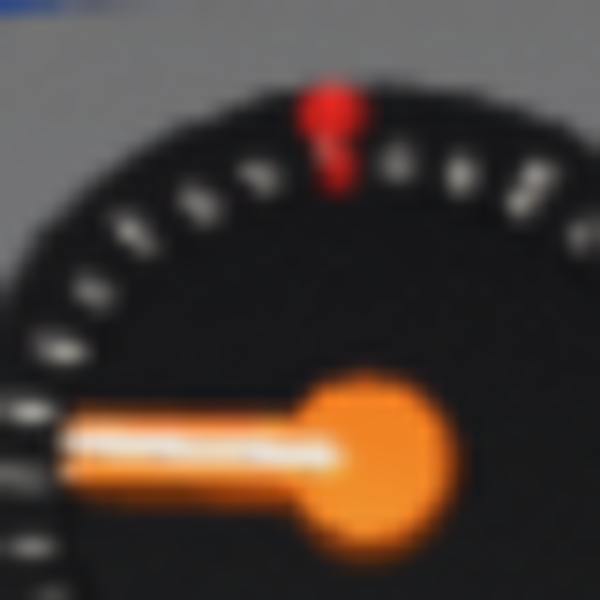

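The tip of the index line is about 2.5–3.5° short of the red line: index at 11.3–12.3°, red at 8.2–8.6°. One small nudge, then I'll back off and check with both cameras.

Emit:
arm_command([
  [[0,0.4,1.0],[1.5,0,0],0],
  [[0,0.4,1.0],[1.5,0,0],0],
  [[0,0,0],[0,0,0],0],
  [[0,0,0],[0,0,0],0],
  [[0,0,-4],[0,0,0],0],
  [[0,0,-6],[0,0,0],0],
  [[-20,0,0],[0,0,0],0],
  [[-30,0,0],[0,0,0],0],
  [[-30,0,0],[0,0,0],0],
  [[-10,0,0],[0,0,0],0],
  [[0,0,0],[0,0,0],0],
])

```text
time: 9.7
position: [0.5815, 0.0763, 0.173]
tcp_rot: [1.003, 1.326, -1.001]
contact_force: [-0.2, 0.4, 0.1]
opening: 0.005
```

```bash
python3 -c "
from m import *
show()
im=optics.capture('scene'); cv2.imwrite('pics/raw5.png',im[:,:,::-1]) 
cv2.imwrite('pics/scene5.png',cv2.resize(im[180:280,300:430,::-1],None,fx=6,fy=6,interpolation=cv2.INTER_CUBIC))
cv2.imwrite('pics/z5.png',cv2.resize(im[240:270,345:375,::-1],None,fx=20,fy=20,interpolation=cv2.INTER_CUBIC))
"
```

```text
t 9.7 pos [0.5815 0.0763 0.173 ] yaw tool y 15.93 x [ 0.002 -0.    -1.   ] q [ 0.04  0.01  1.84 -0.    1.29 -0.24] F [-0.16  0.42  0.13] open 0.0050235568286930415
```

View pics/scene5.png

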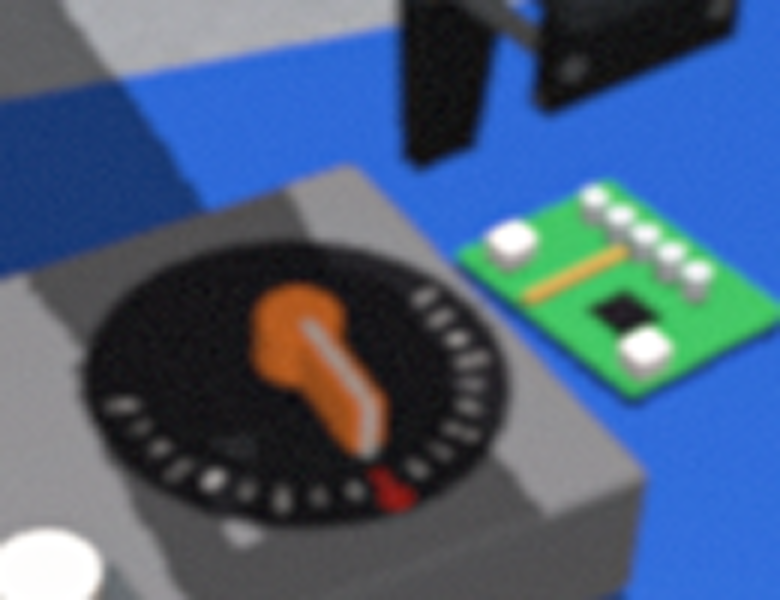

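View pics/z5.png

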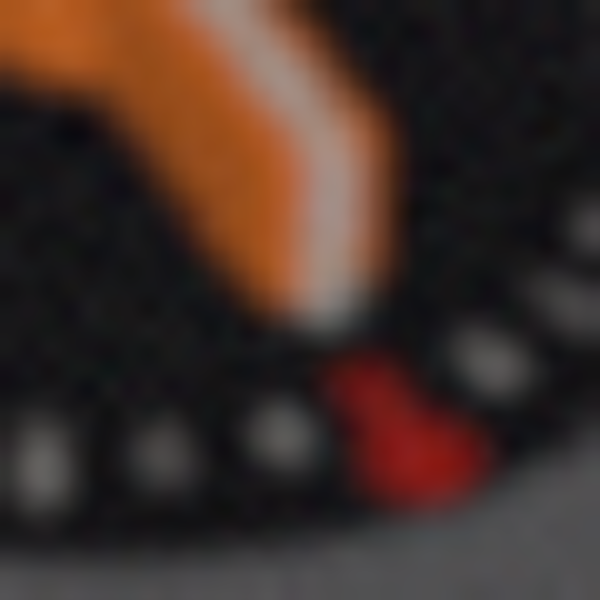

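```bash
python3 -c "
from m import *
to([.530,-.091,.13])
k=dict(ox=345,oy=240,k=20)
ang([('tiptop',(337,160),.092),('linetop',(215,10),.092),('tipbot',(328,318),.073),('redin',(357,372),.065),('dot',(422,468),.065)],**k)
"
```

```text
t 9.75 pos [0.5807 0.0763 0.1715] yaw tool y 15.93 x [-0. -0. -1.] q [ 0.04  0.01  1.84 -0.    1.29 -0.24] F [ 0.14 -0.03 -0.36] open 0.00172857602643975
shift tool mm [ 41.6 -94.7 146.9]
tiptop [0.6027 0.0488] r 0.0517 deg 7.46
linetop [0.579  0.0452] r 0.0276 deg 6.5
tipbot [0.6047 0.0481] r 0.0535 deg 6.44
redin [0.605  0.0514] r 0.0543 deg 9.88
dot [0.6194 0.0526] r 0.0687 deg 8.78
```

Emit:
arm_command([
  [[0,-10,16],[0,0,0],0],
  [[0,-25,38],[0,0,0],0],
  [[0,-30,47],[0,0,0],0],
  [[0,-20,30],[0,0,0],0],
  [[0,-10,16],[0,0,0],0],
  [[0,0,0],[0,0,0],0],
])

```text
time: 10.5
position: [0.5293, -0.0921, 0.171]
tcp_rot: [1.004, 1.328, -1.004]
contact_force: [0.1, 0.3, -0.3]
opening: 0.002
```

```bash
python3 -c "
from m import *
to([.530,-.091,.095])
im=optics.capture('top'); cv2.imwrite('pics/rawt6.png',im[:,:,::-1]) 
cv2.imwrite('pics/t6.png',cv2.resize(im[190:265,260:360,::-1],None,fx=8,fy=8,interpolation=cv2.INTER_CUBIC))
im=optics.capture('scene'); cv2.imwrite('pics/raws6.png',im[:,:,::-1])
cv2.imwrite('pics/s6.png',cv2.resize(im[200:290,240:390,::-1],None,fx=5.3,fy=5.3,interpolation=cv2.INTER_CUBIC))
"
```

```text
t 10.5 pos [ 0.5293 -0.0921  0.171 ] yaw tool y 15.8 x [-0.001  0.001 -1.   ] q [-0.27 -0.09  1.95  0.    1.29 -0.55] F [ 0.1   0.25 -0.34] open 0.002498400930498506
shift tool mm [76.   1.1 -0.7]
```

View pics/t6.png

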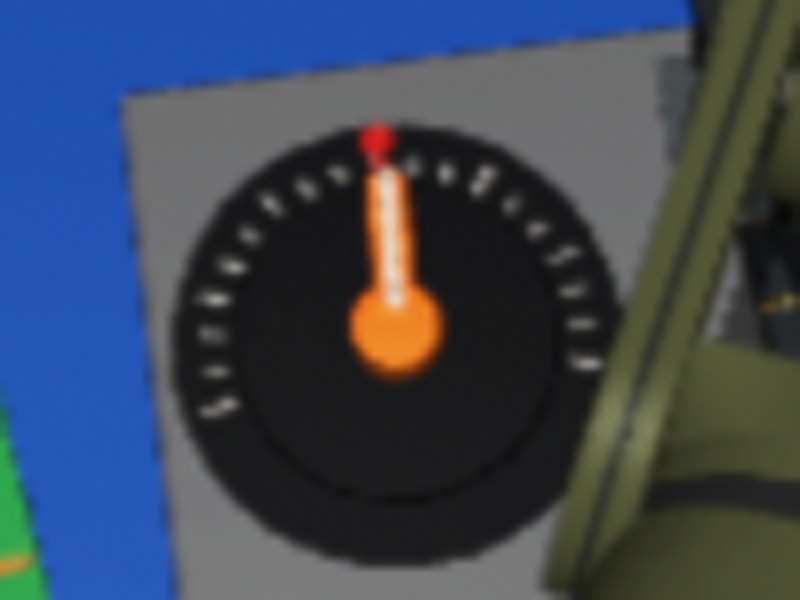

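View pics/s6.png

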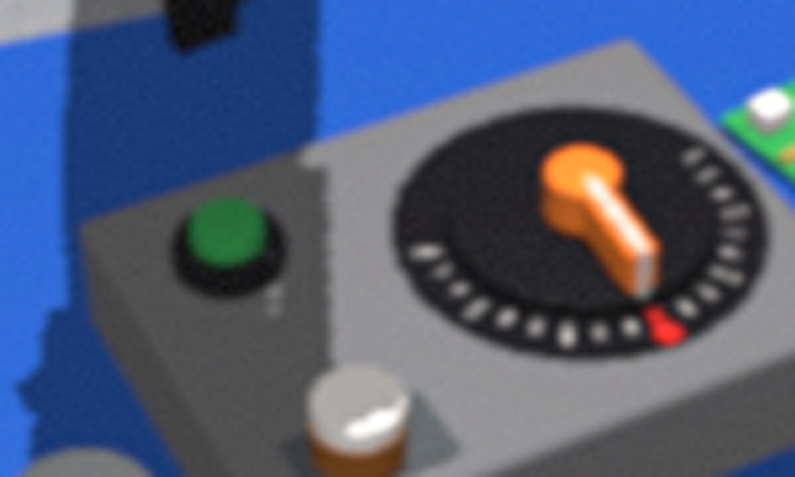

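```bash
python3 -c "
from h import *
im=cv2.imread('pics/rawt6.png')[:,:,::-1].copy()
g=lambda u,v:(260+(u+.5)/8-.5,190+(v+.5)/8-.5)
hub=onz('top',g(397,328),.092)[:2]; print('hub',hub)
hsv=cv2.cvtColor(im,cv2.COLOR_RGB2HSV)
bl,_=blobs(im,(0,150,100),(5,255,255),(295,200,320,216),2);print(bl)
# white centroid per row on vane
for v in range(211,228):
    r=im[v,300:316].astype(float); w=np.clip(r[:,2]-60,0,None); print(v,(300+(w*np.arange(16)).sum()/max(w.sum(),1)).round(2),int(w.sum()),end='; ')
print()
P0=onz('top',(260+394.5/8-.5,190+300/8-.5),.092)[:2];P1=onz('top',(260+385.5/8-.5,190+172/8-.5),.092)[:2]
d=P1-P0;print('line dir',np.degrees(np.arctan2(d[1],d[0])))
for A in(hub,np.array([.5515,.0421]),np.array([.5509,.0417])):
  out=[]
  for p,z in(((385.5,172),.092),((377,140),.064),((377,140),.067)):
    q=onz('top',g(*p),z)[:2]-A; out+= [np.linalg.norm(q).round(4),np.degrees(np.arctan2(q[1],q[0])).round(2)]
  print(A,out)
"
```

```text
hub [0.55046793 0.04133653]
[([305, 206, 4, 5, 16], [306.5, 207.62])]
211 308.37 307; 212 308.2 274; 213 307.93 279; 214 308.03 253; 215 308.07 242; 216 308.07 257; 217 308.09 254; 218 308.21 224; 219 308.23 224; 220 308.38 255; 221 308.49 247; 222 308.48 243; 223 308.54 255; 224 308.67 284; 225 308.79 230; 226 308.84 241; 227 308.92 275; 
line dir 6.9008213499485125
[0.55046793 0.04133653] [np.float64(0.0507), np.float64(7.09), np.float64(0.0691), np.float64(8.66), np.float64(0.0683), np.float64(8.68)]
[0.5515 0.0421] [np.float64(0.0496), np.float64(6.36), np.float64(0.068), np.float64(8.15), np.float64(0.0672), np.float64(8.17)]
[0.5509 0.0417] [np.float64(0.0503), np.float64(6.74), np.float64(0.0687), np.float64(8.41), np.float64(0.0678), np.float64(8.43)]
```

Both cameras put the index about 1.7° past the red line, which is roughly 1.6 mm at the rim and inside the 4 mm limit. The dial is at rest, so I'll press the button gently now.

Emit:
arm_command([
  [[20,1,-0.7],[0,0,0],0],
  [[35,0,0],[0,0,0],0],
  [[20,0,0],[0,0,0],0],
  [[8,0,0],[0,0,0],0],
  [[0,0,0],[0,0,0],0],
])

```text
time: 11.22
position: [0.5306, -0.0899, 0.0882]
tcp_rot: [1.002, 1.329, -1.002]
contact_force: [0.7, 0.8, 0.1]
opening: 0.004
```

Emit:
arm_command([
  [[2,0,0],[0,0,0],0],
  [[2,0,0],[0,0,0],0],
  [[1,0,0],[0,0,0],0],
  [[0,0,0],[0,0,0],0],
])

```text
time: 11.72
position: [0.5313, -0.0904, 0.0844]
tcp_rot: [1.002, 1.326, -1.001]
contact_force: [1.2, -0.8, 1.9]
opening: 0.005
```

Emit:
arm_command([
  [[1.5,0,0],[0,0,0],0],
  [[1.5,0,0],[0,0,0],0],
  [[1,0,0],[0,0,0],0],
  [[0,0,0],[0,0,0],0],
])

```text
time: 12.22
position: [0.5313, -0.0904, 0.0801]
tcp_rot: [1.002, 1.327, -1.001]
contact_force: [2.0, -0.9, 3.7]
opening: 0.006
```

Emit:
arm_command([
  [[1,0,0],[0,0,0],0],
  [[1,0,0],[0,0,0],0],
  [[0,0,0],[0,0,0],0],
])

```text
time: 12.6
position: [0.5313, -0.0904, 0.0792]
tcp_rot: [1.002, 1.327, -1.002]
contact_force: [-0.8, -0.1, 9.9]
opening: 0.006
```

Force rose to 3.7 N along the spring, then jumped to 9.9 N, so the button has reached its stop. I'll press a little harder, then release.

Emit:
arm_command([
  [[0.7,0,0],[0,0,0],0],
  [[0,0,0],[0,0,0],0],
])

```text
time: 12.85
position: [0.5314, -0.0904, 0.0791]
tcp_rot: [1.002, 1.327, -1.002]
contact_force: [-2.0, 0.4, 13.5]
opening: 0.005
```

```bash
python3 -c "
from h import *
show()
im=optics.capture('scene')
cv2.imwrite('pics/s7.png',cv2.resize(im[200:290,240:390,::-1],None,fx=5.3,fy=5.3,interpolation=cv2.INTER_CUBIC))
"
```

```text
t 12.85 pos [ 0.5314 -0.0904  0.0791] yaw tool y 15.93 x [ 0.001 -0.    -1.   ] q [-0.27  0.    2.02 -0.    1.12 -0.55] F [-1.95  0.41 13.5 ] open 0.004608232478075534
```

View pics/s7.png

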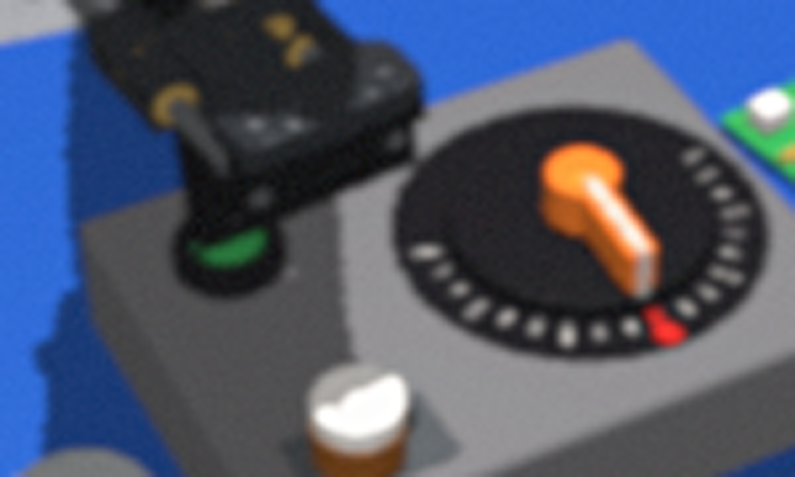

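The button is fully down, level with its housing, and the dial hasn't moved. Releasing.

Emit:
arm_command([
  [[-5,0,0],[0,0,0],0],
  [[-10,0,0],[0,0,0],0],
  [[-30,0,0],[0,0,0],0],
  [[-40,0,0],[0,0,0],0],
  [[-10,0,0],[0,0,0],0],
  [[0,0,0],[0,0,0],0],
  [[0,0,0],[0,0,0],0],
])

```text
time: 13.78
position: [0.5293, -0.0898, 0.1697]
tcp_rot: [1.001, 1.332, -1.004]
contact_force: [0.3, -0.5, -0.4]
opening: 0.001
```

```bash
python3 -c "
from h import *
show()
im=optics.capture('scene')
a=cv2.resize(im[200:290,240:390,::-1],None,fx=4,fy=4,interpolation=cv2.INTER_CUBIC)
im=optics.capture('top');b=cv2.resize(im[190:250,260:360,::-1],None,fx=4,fy=4,interpolation=cv2.INTER_CUBIC)
c=np.zeros((600,600,3),np.uint8);c[:360]=a;c[360:,:400]=b;cv2.imwrite('pics/f8.png',c)
"
```

```text
t 13.775 pos [ 0.5293 -0.0898  0.1697] yaw tool y 15.93 x [-0.004  0.001 -1.   ] q [-0.27 -0.09  1.95  0.    1.29 -0.55] F [ 0.3  -0.52 -0.41] open 0.0005953515540975026
```

View pics/f8.png

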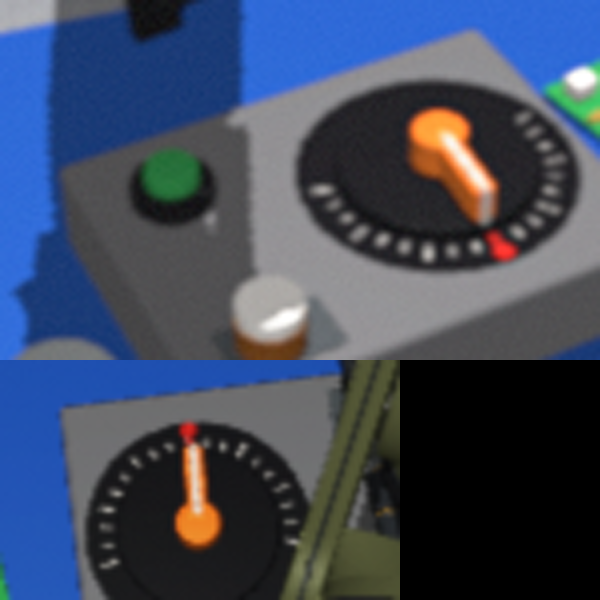

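The button is up again at about (170,175). The index end at (485,215) still meets the red line, and the station is where it was.

```bash
python3 -c "
from bench import ctrl
print(ctrl.close_job())"
```

```text
the job is handed in; nothing more can be done
None
```

I pushed the orange vane clockwise by about 80° with the closed fingertips from one side, at about 2 N, until the index line met the red line. I then pressed the green button to its stop, let it come back up, and handed the job in at about 13.9 s. No verdict was reported.

- **Dial:** in both camera views the index sits about 1.7° past the red line, roughly 1.6 mm at the rim against the 4 mm limit. My close-up readings from the scene camera ran from about 1 to 3.5° past, because that view is only good to about a pixel. I left the dial there instead of nudging it back. Pressing the button did not move it.
- **Button:** the force rose to 3.7 N along the spring, then to 13.5 N at the stop after about 6 mm of travel. The pictures show it level with its housing when pressed and up again after release.
- **Bench:** the station, flux jar and board looked unmoved in the last pictures. I did not recheck the other things, but the fingers came down only over the station.

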